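# Unfold the board hook and hang the profile template

### The arm

A 7-joint arm with a two-finger parallel gripper is mounted at the origin on a cart in front of the work surface, level with it; the furniture and walls round the work are solid. World frame = base frame: x ahead of the robot, y to its left, z up, the work surface at z = 0. Lengths are in m, angles in rad, forces in N, time in s.
With the tool pointing down it reaches from about 0.425 to 0.825 m from the base axis. Payload 3.6 kg.
Tool frame: the origin (TCP) lies where the fingers leave the gripper's body, on its centre line; the fingertips stand 73 mm ahead of it and the grasp point (between the pads) lies 54 mm ahead of it; z points along the fingers, y is the line along which they close (so a half turn about z gives the same grasp; the last joint's range is limited). The gripper opens to 85 mm and grips with 20 to 120 N. Pads are 22 mm wide; open, the fingers measure 114 mm over their backs; the gripper's body (76 mm by 85 mm) begins 54 mm behind the grasp point. The pads swing forward as they close: fully open they stand 13 mm farther back than shut.
Start: joints at [1.077, 0.615, -0.013, 1.423, 0.008, 1.103, -0.04], TCP at [0.293, -0.58, 0.304] pointing down, gripper open.
Joint ranges: [-3.12, 3.12], [-0.3, 2.06], [-1.34, 1.32], [0.26, 2.42], [-1.36, 4.5], [0.01, 1.98], [-2.84, 2.84]. Speed limits (rad/s): [2.79, 2.79, 3.14, 3.14, 3.14, 3.14, 3.14].

### API

Orientations are given as a unit quaternion [x, y, z, w].
In Python, from station import arm, snapshot, camera_info, ticket gives the robot as it stands. Calls block until the motion is done:
- arm.movep(position, orientation): joint-space move of the TCP to a pose.
- arm.line_to(position, velocity=0.15, ori=None): straight line of the TCP; ori=None keeps the orientation; velocity is the mean speed in m/s.
- arm.move_j(angles): joint-space move.
- arm.move_gripper(opening, effort=None): opening from 0.0 (shut) to 1.0 (fully open); effort is the grip in N (None keeps the last); returns when the fingers have stopped.
- arm.pause(seconds).
- arm.ik(position, orientation): joint angles nearest the present ones, or None.
- snapshot(name): name is "scene" or "top"; returns the picture (400x640x3 uint8, blue, green, red); there is no depth.
- camera_info(name): a dict with "fx", "fy", "cx", "cy" (pixels), "R" (3x3) and "t" (3): a world point X has camera coordinates R X + t. Camera axes: x right, y down, z forward; pixel columns grow to the right and rows downward; lengths in m; the calibration is good to about 2 mm. A picture is of the moment at which its call begins. camera_info takes no time and is no camera call.
A pose or a line that the arm cannot do raises arm.MotionError and nothing moves.
- ticket.finish_job(): hands the job in; it is judged then, once.
Readings, each from a call of its own:
- arm.read_time(): time.
- arm.read_joint_positions(): joint angles.
- arm.read_dq(): joint speeds.
- arm.read_effort(): joint torques, N m.
- arm.read_tool_pos(): TCP position.
- arm.read_eef_rot(): TCP orientation.
- arm.read_ft_force(): force on the tool from outside, world axes, zero at the start.
- arm.read_wrist_torque(): the same for the moment, N m.
- arm.read_opening(): opening from 0.0 (shut) to 1.0 (fully open).
- arm.read_finger_force(): force on a finger pad.
Only numpy, scipy, OpenCV 4.12 (cv2) and the standard library are available. Lean on these libraries where they do the work, as an engineer would, in place of code of your own. Each camera call takes 0.05 s, during which the arm holds its last target. There are 200 camera calls.

### The job

Swing the red folding hook on the tool board fully out to its stop, then lift the plywood profile template out of its slotted wooden stand, pass its window over the hook's upturned tip, and push it gently back along the bar, raised clear of the low ridge, until you feel it bear against the black rubber collar, wherever that is clamped today. Keep it lightly pressed there for a moment while still raised, then let it down into the short seat between collar and ridge, so that it hangs there by itself. Never force the template against the hook, and leave the loose cup and the pigment jar where they stand.

Things in the scene. Friction and masses are not known exactly. Their poses are not given: they have to be found in the camera images.
- board: upright plywood tool board, 240 wide, 18 thick, top at 225 mm, on two wooden feet, fixed. Origin on the bench under its middle; x points out of its back, y along its width (to the left seen from its front), z up. The hook's upright hinge axis lies at x -49, y 0 mm. The hinge plate and ears carry the hook; two wrenches are fixed flat on the front
- hook (a joint): hook hinge (upright axis), rad: near 0 (0 to 0.25) the bar lies folded along the board's +y; growing values swing its tip out to the front (anticlockwise from above); the hard stop is at 1.571, the bar then points straight out of the board's front (board -x). Stiff by friction (0.25 N m, about 2 N at the tip), stays where it is left, no spring
- hook_bar: red bar of the hook, 12 wide, 8 high, 126 mm long. Origin on the hinge axis at the height of the bar's top face (180 mm above the bench); its own y points along the bar to the tip, z up. At y 120 is the upturned round tip, diameter 10, rising 20 mm above the bar's top face. The bar's middle is 40 mm in front of the board's front face when folded
- bar_strip: thin steel strip under the bar; origin and axes as hook_bar. Carries a rigidly clamped saddle, whose place along the bar this pose does not tell: feel or look for it. Saddle, from the hinge on: black rubber collar round the bar, diameter 40, its tip-side face anywhere from bar y 35 to 60 mm; flat seat 15 mm long, 3 above the bar's top face; rounded ridge 7 mm long, crest 7.5 above it
- hook_lip (a point): point in the upturned tip, 11 mm above the bar's top face and 9 below the tip's rounded end; it can be pinched here from above to swing the hook. (Saddle: the collar is centred 4 mm below the bar top and too wide for the window; the seat is a sleeve 14 wide, reaching 11 below the bar top)
- stand: slotted dark wooden block, 64 x 116 x 36 mm, fixed. Origin at the centre of its underside, its y along the slot. Slot 15.5 wide, 96 long, floor 8 mm above the bench
- template_centre (a point): centre of the plywood profile template, loose, 0.15 kg (varies), 12 mm thick (its x), 90 wide at the foot and 44 at the top (its y), 167 mm high (its z up). Stands upright in the stand's slot. This point is half-way up, 83.5 mm above its foot. The solid tab above the window, 44 wide, from 47.5 to 83.5 mm above this point, is the place to grip, across the 44 mm. The same both ways round
- template_eye (a point): middle of the upper edge of the template's window, 131 mm above its foot and 36 below its top; axes as the template's. The window goes through the thickness, is 24 wide and 42 mm high below this point
- template: the same template; origin at the middle of its foot edge
- cup_b: small loose plastic cup, 79 mm wide, 63 high; origin under its centre; leave it alone
- pigment_jar: loose ochre pigment jar, 47 mm wide, 98 high; origin under its centre; leave it alone
There are look-alikes about, which are no part of the job. Of the things that look like the template, the largest one is meant.

How it is judged:
On the way, in this order (a step that is already met when the one before it is completed fails the run):
1. the hook is swung fully out to its stop (value of joint hook above 1.5 rad), for 0.2 s.
2. the template, raised clear of the ridge with the bar through its window, is pressed against the saddle's collar with more than 3 N (x of template_eye in the frame of hook_bar between -0.012 and 0.012 m and y of template_eye in the frame of hook_bar between 0.033 and 0.078 m and z of template_eye in the frame of hook_bar above 0.0085 m and contact force between template and bar_strip above 3 N), for 0.1 s.
At the end, for the whole second after the job is handed in: hook out beyond 1.45 rad; template hanging at rest in the seat: window edge 0.8 to 5.2 mm above the bar top (seat 3, ridge 7.5), at bar y 36 to 76 mm, within 12 mm sideways; upright within 0.15 rad, square within 0.3 rad, under 0.03 m/s (x of template_eye in the frame of hook_bar between -0.012 and 0.012 m and y of template_eye in the frame of hook_bar between 0.036 and 0.076 m and z of template_eye in the frame of hook_bar between 0.0008 and 0.0052 m and value of joint hook above 1.45 rad and angle between template's own z axis and vertical below 0.15 rad and angle between the x axis of template and the y axis of hook_bar, either way round below 0.3 rad and linear speed of template below 0.03 m/s and height (world z) of template above 0.03 m); the robot touches nothing.
It fails at once if the template is forced against the hook (over 25 N) (contact force between template and hook_bar above 25 N).
It fails at once if the cup is disturbed (over 30 mm) (distance of cup_b from where it was at the start of the episode above 0.03 m).
It fails at once if the pigment jar is disturbed (over 30 mm) (distance of pigment_jar from where it was at the start of the episode above 0.03 m).
It also fails if it takes over 72 s, if anything falls off the work surface, if the arm or the gripper's body presses on something with over 40 N, if the wrist force passes 120 N, or if a joint passes its speed limit or range.

## Working session

There is one attempt and no reset: what is moved stays moved. The work goes in short steps, each a Python script; the robot and the scene stay as the last script left them, time stands still between calls to the robot, and variables do not carry over. Pictures are saved under pics/ and viewed, at most 10 in all, crops included, and the job is handed in when it is done.

```bash
ls; mkdir -p pics; python3 - <<'E'
from station import arm, snapshot, camera_info
import cv2, numpy as np
for n in("scene","top"):
    im=snapshot(n); cv2.imwrite(f"pics/{n}0.png",im)
    c=camera_info(n); print(n,c["fx"],c["fy"],c["cx"],c["cy"],np.round(c["R"],4).tolist(),np.round(c["t"],4).tolist(), np.round(-np.array(c["R"]).T@c["t"],3))
print(arm.read_time(),arm.read_tool_pos(),arm.read_eef_rot(),arm.read_ft_force())
E
```

```text
pics
scene 469.4472149429299 469.4472149429299 318.640709099474 202.5472349941325 [[-0.7762, -0.6305, 0.0014], [-0.4527, 0.5557, -0.6973], [0.4389, -0.5419, -0.7168]] [0.3575, 0.3981, 1.1221] [-0.035  0.612  1.081]
top 507.28641871548786 507.28641871548786 313.76218862511155 202.3782981732925 [[0.0268, -0.9996, 0.0127], [-0.9956, -0.0278, -0.0899], [0.0903, -0.0102, -0.9959]] [-0.1287, 0.5385, 1.6525] [ 0.39  -0.097  1.696]
0.1 [ 0.2922778  -0.57998727  0.30284718] [ 9.72879875e-01  2.31307941e-01 -2.97087648e-04 -1.13880119e-03] [-0.41165255 -0.53008947 -1.01472262]
```

View pics/scene0.png

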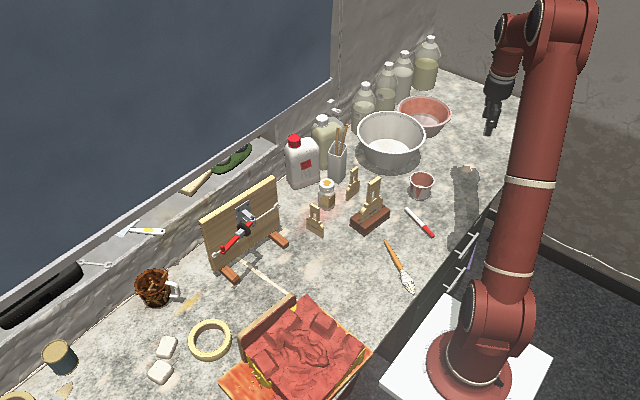

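View pics/top0.png

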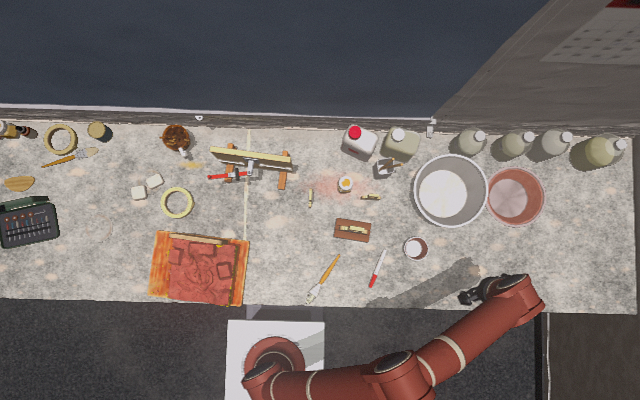

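Scene view: the board is at about (240,222), with the folded red hook at (235,238). There are three template-like pieces: (373,198), standing in the dark slotted stand; (315,220), free-standing; and (353,183), free-standing. The one in the stand at (373,198) (top view (352,230)) is the tallest and matches the description. The cup is at (421,185) and the jar at (327,192). I'll confirm with an enlarged crop.

```bash
python3 - <<'E'
import cv2, numpy as np
s=cv2.imread("pics/scene0.png");t=cv2.imread("pics/top0.png")
a=cv2.resize(s[165:245,290:390],(400,320),interpolation=cv2.INTER_CUBIC)
b=cv2.resize(s[170:290,190:290],(400,480),interpolation=cv2.INTER_CUBIC)[:280]
b=cv2.resize(s[195:265,195:295],(400,280),interpolation=cv2.INTER_CUBIC)
c=cv2.resize(t[135:195,200:300],(400,240),interpolation=cv2.INTER_CUBIC)
d=cv2.resize(t[175:255,300:400],(400,320),interpolation=cv2.INTER_CUBIC)
L=np.vstack([a,b]);R=np.vstack([d,c,np.zeros((40,400,3),np.uint8)])
cv2.imwrite("pics/crop1.png",np.hstack([L,R]))
E
```

```text
(no output)
```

View pics/crop1.png

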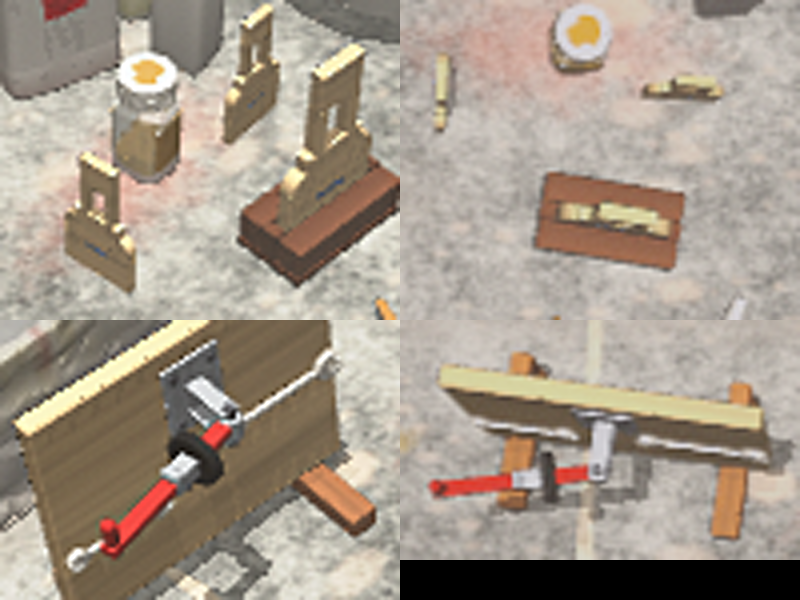

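Crop: the piece in the dark stand (scene (373,198), top (352,230)) is clearly the largest, so it is the one meant. The others, at (315,220) and (353,183), are smaller and free-standing. The hook is folded with its tip at top (309-200..., about (209,177)) and scene about (222,252). The collar is about half-way along the bar. Next I'll measure.

```bash
cat > h.py <<'E'
from station import arm, snapshot, camera_info, ticket
import cv2, numpy as np
from scipy.spatial.transform import Rotation as Rn
def ray(n,p):
    c=camera_info(n);R=np.array(c["R"]);t=np.array(c["t"])
    d=R.T@np.array([(p[0]-c["cx"])/c["fx"],(p[1]-c["cy"])/c["fy"],1.]);return -R.T@t,d/np.linalg.norm(d)
def plane(n,p,z):
    o,d=ray(n,p);return o+d*(z-o[2])/d[2]
def two(p,q):
    o1,d1=ray("scene",p);o2,d2=ray("top",q)
    A=np.stack([d1,-d2],1);s=np.linalg.lstsq(A,o2-o1,rcond=None)[0]
    a=o1+s[0]*d1;b=o2+s[1]*d2;return (a+b)/2,np.linalg.norm(a-b)
def proj(n,X):
    c=camera_info(n);x=np.array(c["R"])@X+np.array(c["t"]);return np.array([c["fx"]*x[0]/x[2]+c["cx"],c["fy"]*x[1]/x[2]+c["cy"]])
def mask(im,lo,hi,box):
    h=cv2.cvtColor(im,cv2.COLOR_BGR2HSV);m=cv2.inRange(h,np.array(lo),np.array(hi));k=np.zeros_like(m);x0,y0,x1,y1=box;k[y0:y1,x0:x1]=255;return m&k
def big(m):
    c,_=cv2.findContours(m,cv2.RETR_EXTERNAL,cv2.CHAIN_APPROX_NONE);return max(c,key=cv2.contourArea)
E
python3 - <<'E'
from h import *
s=cv2.imread("pics/scene0.png");t=cv2.imread("pics/top0.png")
H=lambda im,x,y:cv2.cvtColor(im[y:y+1,x:x+1],cv2.COLOR_BGR2HSV)[0,0].tolist()
print("hsv boardtop",H(t,250,157),"tmpl top",H(t,360,229),H(t,355,228),H(t,345,228),"stand",H(t,345,222),"tip",H(t,209,177),"scene ttop",H(s,375,180),H(s,230,203),H(s,217,250))
def rep(lbl,n,im,lo,hi,box,z):
    m=mask(im,lo,hi,box);c=big(m);r=cv2.minAreaRect(c);b=cv2.boxPoints(r)
    P=np.array([plane(n,p,z)[:2] for p in b]);e=P[1]-P[0],P[2]-P[1]
    i=int(np.linalg.norm(e[1])>np.linalg.norm(e[0]));L=e[i]
    print(lbl,n,"n",cv2.contourArea(c),"px",np.round(r[0],1),"c",np.round(plane(n,r[0],z),4),"len",np.round([np.linalg.norm(x) for x in e],4),"ang",round(np.degrees(np.arctan2(L[1],L[0])),1))
rep("board","top",t,(15,40,180),(35,255,255),(205,140,300,175),.225)
rep("tmpl","top",t,(15,40,175),(35,255,255),(335,215,372,242),.175)
rep("stand","top",t,(0,80,40),(14,255,200),(325,210,380,250),.036)
rep("tmpl","scene",s,(15,40,190),(35,255,255),(360,170,390,200),.175)
# red bar
for n,im,box in(("top",t,(200,165,255,185)),("scene",s,(210,215,260,260))):
    m=mask(im,(0,170,100),(8,255,255),box)|mask(im,(172,170,100),(180,255,255),box)
    ys,xs=np.nonzero(m);print(n,len(xs),xs.min(),xs.max(),ys.min(),ys.max(),cv2.minAreaRect(np.c_[xs,ys].astype(np.float32)))
E
```

```text
hsv boardtop [13, 70, 123] tmpl top [26, 65, 217] [26, 66, 218] [26, 56, 213] stand [9, 118, 153] tip [2, 179, 160] scene ttop [27, 60, 255] [28, 54, 252] [18, 109, 117]
board top n 377.5 px [249.8 151.6] c [0.668  0.0798 0.225 ] len [0.0295 0.2384] ang -96.2
tmpl top n 48.5 px [358.1 229. ] c [ 0.4517 -0.2475  0.175 ] len [0.0143 0.0514] ang -101.0
stand top n 610.5 px [352.2 229.6] c [ 0.4548 -0.242   0.036 ] len [0.0619 0.1142] ang -97.9
tmpl scene n 26.0 px [374.3 179.8] c [ 0.4549 -0.2422  0.175 ] len [0.0436 0.0131] ang -95.6
top 81 208 246 172 178 ((227.0340118408203, 174.85153198242188), (3.371347188949585, 38.30491638183594), 84.47245788574219)
scene 142 220 252 221 253 ((234.96910095214844, 235.60450744628906), (7.700448989868164, 43.132259368896484), 43.02506637573242)
```

```bash
python3 - <<'E'
from h import *
s=cv2.imread("pics/scene0.png");t=cv2.imread("pics/top0.png")
print("tip two",two((222.5,246.5),(209.2,177)))
print("pin two",two((252,217.5),(249.5,171)))
# red bar contours
for n,im,box in(("top",t,(200,165,255,185)),("scene",s,(210,215,260,260))):
    m=mask(im,(0,150,70),(9,255,255),box)|mask(im,(172,150,70),(180,255,255),box)
    ys,xs=np.nonzero(m);p=np.c_[xs,ys]
    if n=="top":
        far=p[xs<213];print("tip blob",far.mean(0),len(far),"pl.200",plane(n,far.mean(0),.195))
        v=p[(xs>213)];vx,vy,x0,y0=cv2.fitLine(v.astype(np.float32),cv2.DIST_L2,0,.01,.01).ravel()
        a,b=[plane(n,(x,y0+(x-x0)*vy/vx),.180) for x in(213,246)];print("bar line",a,b,np.degrees(np.arctan2(*(a-b)[[1,0]])))
# board top strip front/back edges
h=cv2.cvtColor(t,cv2.COLOR_BGR2HSV)
b=[];f=[]
for x in range(216,288,3):
    col=h[140:175,x];ok=np.nonzero((col[:,2]>185)&(col[:,1]>45)&(col[:,0]>15)&(col[:,0]<35))[0]
    if len(ok): b.append((x,140+ok.min()-.5));f.append((x,140+ok.max()+.5))
for nm,q in(("back",b),("front",f)):
    vx,vy,x0,y0=cv2.fitLine(np.float32(q),cv2.DIST_HUBER,0,.01,.01).ravel()
    P=[plane("top",(x,y0+(x-x0)*vy/vx),.225) for x in(212,292)];print(nm,P,np.degrees(np.arctan2(*(P[0]-P[1])[[1,0]])))
E
python3 - <<'E'
import sys;sys.path.insert(0,".")
from h import *
t=cv2.imread("pics/top0.png")
c=cv2.cvtColor(t,cv2.COLOR_BGR2HSV)[150:172:1,225];print(c.tolist())
E
```

```text
tip two (array([0.59466466, 0.20216647, 0.19332675]), np.float64(0.0024369021595380264))
pin two (array([0.61662843, 0.08329411, 0.18139852]), np.float64(0.0009458513885733479))
tip blob [210.1875 176.1875] 16 pl.200 [0.59602723 0.19817968 0.195     ]
bar line [0.59770904 0.19266821 0.18      ] [0.61139705 0.09407154 0.18      ] 97.90376130023839
back [array([0.68185726, 0.19103736, 0.225     ]), array([ 0.65619189, -0.04441608,  0.225     ])] 83.77908979508275
front [array([0.6656011 , 0.19030856, 0.225     ]), array([ 0.63904044, -0.04494211,  0.225     ])] 83.5583748090625
[[28, 63, 215], [28, 63, 215], [26, 66, 218], [19, 92, 214], [13, 82, 81], [16, 80, 102], [17, 86, 101], [16, 83, 104], [16, 86, 107], [15, 98, 102], [14, 27, 125], [150, 2, 225], [18, 82, 81], [13, 65, 98], [10, 12, 130], [20, 9, 163], [17, 11, 166], [24, 9, 136], [14, 25, 154], [14, 37, 159], [13, 69, 171], [13, 88, 165]]
```

```bash
cat >> h.py <<'E'
HG=np.array([.6145,.0843]); YAW=np.radians(-6.3)
def q(th): return [np.cos(th/2),np.sin(th/2),0.,0.]
def barpt(phi,r,hg=HG):  # phi = hook joint value
    a=YAW+np.pi/2+phi; return hg+r*np.array([np.cos(a),np.sin(a)])
def T(phi): return YAW-np.pi/2+phi   # tool x towards the hinge
def st(l=""): print(l,"t%.1f"%arm.read_time(),"p",np.round(arm.read_tool_pos(),4),"F",np.round(arm.read_ft_force(),1),"op %.3f"%arm.read_opening(),flush=True)
E
python3 - <<'E'
from h import *
for off in(0,np.pi):
  for phi in(.25,.9,1.57):
    for z in(.25,.36):
      j=arm.ik([*barpt(phi,.117),z],q(T(phi)+off)); print(off,phi,z,None if j is None else np.round(j,2))
for th in(-97.5,82.5): 
  j=arm.ik([.4535,-.243,.23],q(np.radians(th)+np.pi/2));print(th,None if j is None else np.round(j,2))
E
```

```text
0 0.25 0.25 [ 0.22  0.9  -1.15  1.53  0.84  1.27  2.23]
0 0.25 0.36 [ 0.2   0.77 -1.15  1.38  0.69  1.43  2.35]
0 0.9 0.25 [-0.4   0.53  0.09  1.77 -0.06  0.84 -2.64]
0 0.9 0.36 [-0.27  0.42 -0.11  1.61  0.05  1.11 -2.74]
0 1.57 0.25 [-0.17  0.46 -0.09  1.9   0.06  0.78 -1.98]
0 1.57 0.36 [-0.04  0.35 -0.27  1.74  0.1   1.07 -2.03]
3.141592653589793 0.25 0.25 [-0.08  0.68 -0.47  1.54  0.35  1.01 -0.51]
3.141592653589793 0.25 0.36 [-0.04  0.59 -0.56  1.39  0.32  1.25 -0.48]
3.141592653589793 0.9 0.25 [ 0.05  0.6  -0.63  1.75  0.43  0.93  0.04]
3.141592653589793 0.9 0.36 [ 0.1   0.49 -0.7   1.6   0.34  1.17  0.12]
3.141592653589793 1.57 0.25 [ 0.26  0.56 -0.75  1.88  0.48  0.89  0.73]
3.141592653589793 1.57 0.36 [ 0.34  0.44 -0.85  1.73  0.37  1.14  0.84]
-97.5 [ 0.38  0.5   0.1   1.91 -0.07  0.74 -1.18]
82.5 [ 0.88  0.58 -0.66  1.89  0.47  0.83  1.42]
```

```bash
python3 - <<'E'
from h import *
p0=.248
arm.move_gripper(.29,20)
arm.movep([.47,-.25,.40],q(T(p0)+np.pi)); st("wp")
arm.movep([*barpt(p0,.117),.36],q(T(p0)+np.pi)); st("above")
cv2.imwrite("pics/s1.png",snapshot("scene"));cv2.imwrite("pics/t1.png",snapshot("top"))
arm.line_to([*barpt(p0,.117),.272],.08); st("down")
a=snapshot("scene");b=snapshot("top")
cv2.imwrite("pics/c2.png",np.hstack([cv2.resize(a[170:270,190:290],(400,400),interpolation=cv2.INTER_CUBIC),cv2.resize(b[130:230,170:270],(400,400),interpolation=cv2.INTER_CUBIC)]))
E
```

```text
wp t2.1 p [ 0.4692 -0.2521  0.3994] F [ 0.2 -0.2 -0.6] op 0.292
above t3.9 p [0.5992 0.1981 0.36  ] F [ 0.4  0.2 -0.4] op 0.289
down t5.2 p [0.5987 0.2004 0.2727] F [-0.1  0.   0.5] op 0.290
```

View pics/c2.png

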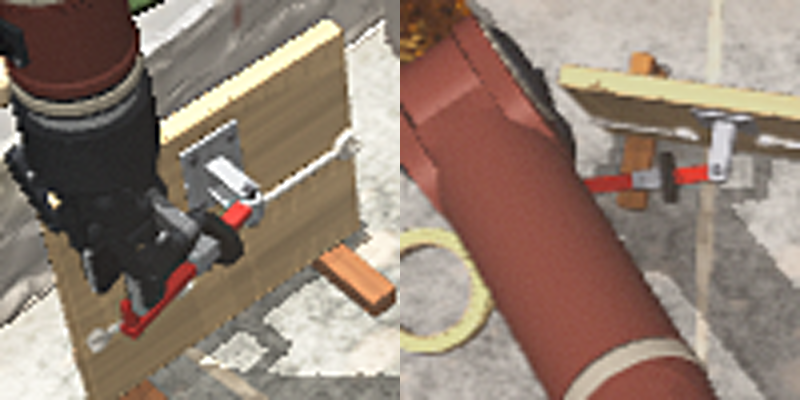

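The gripper straddles the bar just short of the upturned tip (crop-left (128,315)), with one finger on either side of it. I'll go down and swing.

```bash
python3 - <<'E'
from h import *
p0=.248
arm.line_to([*barpt(p0,.117),.25],.05); st("down")
if abs(arm.read_ft_force()[2])<8:
    for phi in np.linspace(p0,1.5,9)[1:]:
        arm.line_to([*barpt(phi,.117),.25],.10,ori=q(T(phi)+np.pi))
        f=arm.read_ft_force()
        st("%.2f"%phi)
        if np.linalg.norm(f)>25: break
E
```

```text
down t5.9 p [0.5984 0.2002 0.2497] F [ 0.2 -0.7  0.5] op 0.288
0.40 t6.2 p [0.5808 0.1962 0.2505] F [-0.4  0.2  0.6] op 0.289
0.56 t6.6 p [0.564  0.1896 0.2503] F [-0.3 -0.1  0.1] op 0.292
0.72 t6.9 p [0.5482 0.1803 0.25  ] F [-0.4 -0.1 -0.6] op 0.289
0.87 t7.2 p [0.534  0.1687 0.25  ] F [-0.4 -1.1  0.1] op 0.288
1.03 t7.6 p [0.5218 0.1552 0.2499] F [ 0.6 -0.7  0.1] op 0.289
1.19 t7.9 p [0.5118 0.1398 0.2499] F [ 0.2 -0.6  0.2] op 0.291
1.34 t8.2 p [0.5044 0.1231 0.2499] F [ 0.5  0.5 -0.2] op 0.294
1.50 t8.6 p [0.4996 0.1055 0.2499] F [ 0.2  1.2 -0. ] op 0.289
```

```bash
python3 - <<'E'
from h import *
a=snapshot("scene");b=snapshot("top")
cv2.imwrite("pics/c3.png",np.hstack([cv2.resize(a[170:290,190:310],(400,400),interpolation=cv2.INTER_CUBIC),cv2.resize(b[130:250,180:300],(400,400),interpolation=cv2.INTER_CUBIC)]))
E
```

```text
(no output)
```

View pics/c3.png

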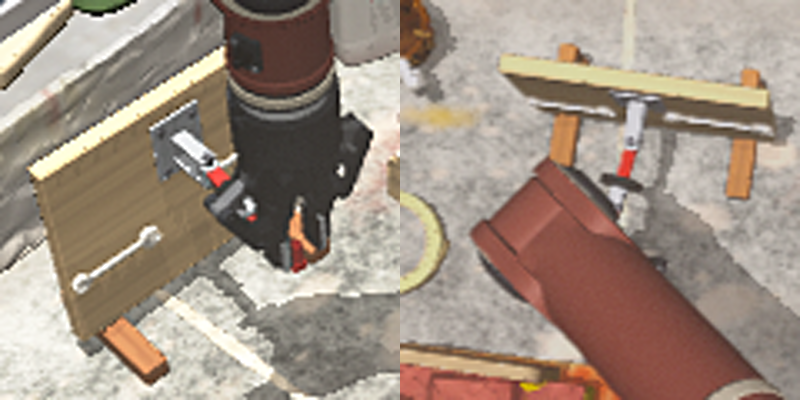

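The hook follows the gripper (crop-left tip at (297,265)). Now I'll push it in small steps until the stop is felt.

```bash
python3 - <<'E'
from h import *
phi=1.5;hit=0
while phi<1.80:
    phi+=.01
    arm.line_to([*barpt(phi,.117),.25],.03,ori=q(T(min(phi,1.6))+np.pi))
    F=np.mean([arm.read_ft_force() for _ in range(4)],0);a=YAW+np.pi+phi;ft=F[:2]@[np.cos(a),np.sin(a)]
    if phi>1.56: print("%.2f ft %.1f"%(phi,ft), np.round(arm.read_tool_pos(),4))
    if ft<-9: break
arm.pause(.4); st("stop")
arm.line_to([*barpt(phi-.05,.117),.25],.05); st("back")
arm.line_to([*barpt(phi-.05,.117),.34],.1); 
# move away to view: above the template
th=np.radians(-97)+np.pi*1.5
arm.move_gripper(.9)
arm.movep([.4535,-.243,.33],q(th)); st("away")
cv2.imwrite("pics/s3.png",snapshot("scene"));cv2.imwrite("pics/t3.png",snapshot("top"))
b=cv2.imread("pics/t3.png");a=cv2.imread("pics/s3.png")
cv2.imwrite("pics/c4.png",np.hstack([cv2.resize(a[190:290,200:300],(400,400),interpolation=cv2.INTER_CUBIC),cv2.resize(b[130:230,200:300],(400,400),interpolation=cv2.INTER_CUBIC)]))
E
```

```text
1.57 ft -0.9 [0.4982 0.0971 0.25  ]
1.58 ft -1.2 [0.4981 0.0959 0.25  ]
1.59 ft -1.7 [0.498  0.0947 0.25  ]
1.60 ft -2.1 [0.4979 0.0936 0.25  ]
1.61 ft -1.3 [0.4977 0.0924 0.25  ]
1.62 ft -1.8 [0.4976 0.0915 0.25  ]
1.63 ft -5.1 [0.4975 0.0912 0.2501]
1.64 ft -7.2 [0.4975 0.091  0.2501]
1.65 ft -8.8 [0.4974 0.0907 0.2501]
1.66 ft -9.5 [0.4974 0.0905 0.2502]
stop t13.1 p [0.4974 0.0905 0.2502] F [ 0.9 10.  -3.4] op 0.293
back t13.3 p [0.4978 0.0917 0.2498] F [0.2 1.  0.4] op 0.295
away t16.2 p [ 0.4542 -0.2412  0.3304] F [ 0.3 -0.7 -0.2] op 0.901
```

View pics/c4.png

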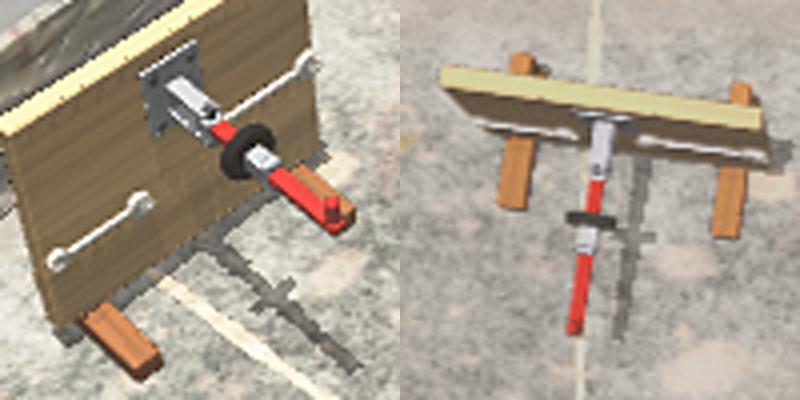

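The hook is out at its stop (crop-left: tip (333,215), collar (247,150)). Felt stop: the bar's centre line is at y≈0.0976 for x≈0.4975, which agrees with the model. Next I'll refine the bar line and collar, then grasp the template.

```bash
python3 - <<'E'
from h import *
t=cv2.imread("pics/t3.png")
m=mask(t,(0,150,70),(9,255,255),(235,165,260,220))|mask(t,(172,150,70),(180,255,255),(235,165,260,220))
ys,xs=np.nonzero(m);k=ys<206
vx,vy,x0,y0=cv2.fitLine(np.float32(np.c_[xs,ys][k]),cv2.DIST_L2,0,.01,.01).ravel()
for y in(176,188,200,210):
    print(y,plane("top",(x0+(y-y0)*vx/vy,y),.18).round(4))
a,b=[plane("top",(x0+(y-y0)*vx/vy,y),.18) for y in(176,205)];print("ang",np.degrees(np.arctan2(*(b-a)[[1,0]])),"red rows",ys.min(),ys.max())
g=cv2.cvtColor(t,cv2.COLOR_BGR2GRAY)
print("collar side rows",[(y,int(g[y,243]),int(g[y,252])) for y in range(180,192)])
d=np.array([np.cos(YAW+np.pi),np.sin(YAW+np.pi)])
for y in(186,187):print("collar face bar y",(plane("top",(243,y),.18)[:2]-HG)@d)
for p in((245,237),(225,237),(245,303)):print("tray",p,plane("top",p,.05).round(3),plane("top",p,0).round(3))
print("lookalike",plane("top",(310,190),.1).round(3))
for r in(.145,.16):
    for z in(.276,.35): print(r,z,arm.ik([*barpt(np.pi/2,r),z],q(T(np.pi/2)+np.pi)))
E
```

```text
176 [0.602  0.0855 0.18  ]
188 [0.5655 0.0893 0.18  ]
200 [0.5292 0.0931 0.18  ]
210 [0.499  0.0963 0.18  ]
ang 173.99051371592202 red rows 175 212
collar side rows [(180, 185, 171), (181, 185, 187), (182, 147, 182), (183, 64, 172), (184, 71, 82), (185, 71, 66), (186, 115, 70), (187, 169, 104), (188, 156, 187), (189, 153, 151), (190, 164, 183), (191, 163, 190)]
collar face bar y 0.04493893644958086
collar face bar y 0.04792976316013311
tray (245, 237) [0.421 0.106 0.05 ] [0.422 0.112 0.   ]
tray (225, 237) [0.419 0.17  0.05 ] [0.42  0.178 0.   ]
tray (245, 303) [0.211 0.097 0.05 ] [0.205 0.103 0.   ]
lookalike [ 0.574 -0.1    0.1  ]
0.145 0.276 [ 0.37546212  0.54047016 -0.9438556   1.91766485  0.53457003  0.95772037
  0.63866977]
0.145 0.35 [ 0.44835668  0.46512281 -1.03513993  1.80612599  0.44167208  1.12517639
  0.72357436]
0.16 0.276 [ 0.38303327  0.5217839  -0.95711794  1.95292178  0.52880453  0.94022762
  0.62363421]
0.16 0.35 [ 0.46470917  0.44448529 -1.05464741  1.84001883  0.43073174  1.10994686
  0.71431727]
```

```bash
python3 - <<'E'
from h import *
th=np.radians(172.3)
arm.move_gripper(1.0)
arm.line_to([.4545,-.2425,.27],.12,ori=q(th));st("pre")
arm.line_to([.4545,-.2425,.208],.08);st("low")
if abs(arm.read_ft_force()[2])<8:
    arm.move_gripper(.3,40);arm.pause(.2);st("grip");print(arm.read_finger_force(),arm.read_wrist_torque())
E
```

```text
pre t17.2 p [ 0.455  -0.2424  0.2705] F [ 1.2 -0.1  0.6] op 1.000
low t18.1 p [ 0.4549 -0.2424  0.2083] F [-0.3 -0.2  0.1] op 0.998
grip t18.8 p [ 0.4548 -0.2427  0.2084] F [ 0.1 -0.1  4.5] op 0.505
41.41948771197349 [-0.03656302  0.01449633 -0.03239451]
```

```bash
python3 - <<'E'
from h import *
th=T(np.pi/2)+np.pi
arm.line_to([.4548,-.2427,.34],.1);st("up")
arm.movep([*barpt(np.pi/2,.16),.35],q(th));st("over")
arm.line_to([*barpt(np.pi/2,.148),.2755],.08);arm.pause(.3);st("pre")
for n in("scene","top"):cv2.imwrite(f"pics/{n}5.png",snapshot(n))
b=cv2.imread("pics/top5.png");a=cv2.imread("pics/scene5.png")
cv2.imwrite("pics/c5.png",np.hstack([cv2.resize(a[190:290,220:320],(500,500),interpolation=cv2.INTER_CUBIC),cv2.resize(b[150:250,210:270],(300,500),interpolation=cv2.INTER_CUBIC)]))
print(proj("scene",np.array([*barpt(np.pi/2,.148),.2755-.069])))
E
```

```text
up t20.3 p [ 0.4544 -0.2427  0.3393] F [-0.7  0.  -1.8] op 0.510
over t21.6 p [0.4561 0.1002 0.3496] F [-0.3  0.7 -1.7] op 0.513
pre t23.0 p [0.4675 0.1006 0.2758] F [-0.6 -0.4 -1.9] op 0.513
[290.12354229 243.60360935]
```

View pics/c5.png

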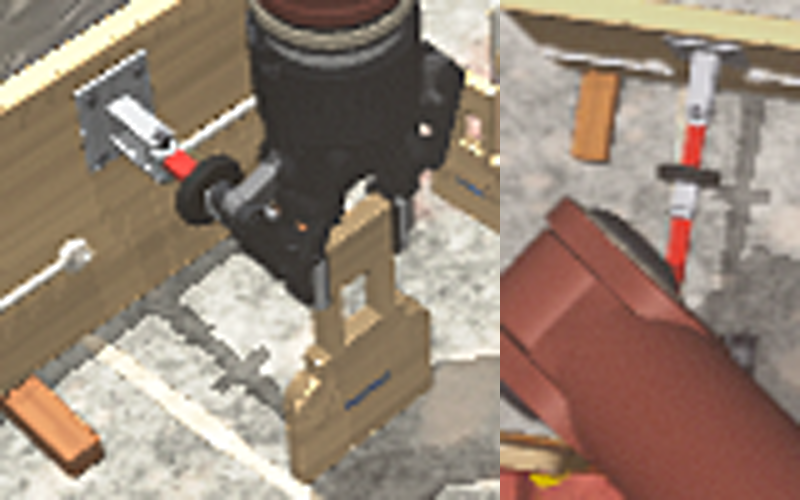

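```bash
python3 - <<'E'
from h import *
d=np.array([np.cos(YAW+np.pi),np.sin(YAW+np.pi),0]);l=np.array([d[1],-d[0],0])
tcp=np.array([.4675,.1006,.2758]);P0=tcp+.006*d
# subpixel-ish: find window extents by brightness, plus hand-read points from crop5 (5x)
for nm,c in dict(wTL=(342,284),wTR=(366,264),wBR=(367,305),wBL=(342,322),topL=(328,243),topR=(389,208),footL=(300,482),footR=(432,385)).items():
    p=(220+c[0]/5-.4,190+c[1]/5-.4);o,r=ray("scene",p);X=o+r*((P0-o)@d)/(r@d);print(nm,"lat %.4f z %.4f below tcp %.4f"%((X-tcp)@l,X[2],tcp[2]-X[2]))
b=barpt(np.pi/2,.12);print("tcp lateral vs model bar",(tcp[:2]-HG)@l[:2])
E
```

```text
wTL lat 0.0118 z 0.2114 below tcp 0.0644
wTR lat -0.0037 z 0.2131 below tcp 0.0627
wBR lat -0.0028 z 0.1825 below tcp 0.0933
wBL lat 0.0135 z 0.1838 below tcp 0.0920
topL lat 0.0183 z 0.2471 below tcp 0.0287
topR lat -0.0198 z 0.2408 below tcp 0.0350
footL lat 0.0481 z 0.0843 below tcp 0.1915
footR lat -0.0438 z 0.0788 below tcp 0.1970
tcp lateral vs model bar 7.061984353577661e-05
```

The template is held upright and square in front of the tip; the window is at scene (291,248), within a few mm of the prediction. I'll insert it with force monitoring.

```bash
cat >> h.py <<'E'
D=np.array([np.cos(YAW+np.pi),np.sin(YAW+np.pi),0])
TH=YAW+np.pi
def at(r,z,v=.05): arm.line_to([*barpt(np.pi/2,r),z],v,ori=q(TH))
def F(n=5): return np.mean([arm.read_ft_force() for _ in range(n)],0)
E
python3 - <<'E'
from h import *
at(.148,.274);f0=F(10);print("base",f0.round(2))
def go(rs,z,lim):
    for r in rs:
        at(r,z,.04);f=F()-f0
        if np.linalg.norm(f)>lim: print("contact r %.4f"%r,f.round(1));return False
    return True
ok=go(np.arange(.144,.0919,-.004),.274,5)
st("in %s"%ok)
if ok:
    for z in(.270,.266,.263):
        at(.092,z,.04);f=F()-f0
        if np.linalg.norm(f)>5: print("low contact",z,f.round(1));ok=False;break
    st("lowered")
if ok:
    ok=go(np.arange(.089,.0609,-.003),.263,4);st("near %s"%ok)
E
```

```text
base [-0.28 -0.19 -2.28]
in True t26.8 p [0.5233 0.0943 0.274 ] F [-0.9 -0.  -2.9] op 0.508
lowered t27.6 p [0.523  0.0943 0.2628] F [-0.   0.4 -2.1] op 0.509
near True t30.1 p [0.5531 0.091  0.263 ] F [-0.  -0.7 -2.4] op 0.506
```

```bash
python3 - <<'E'
from h import *
f0=np.array([-.3,-.1,-2.3]);r=.061;first=None
while r>.036:
    r-=.0007;at(r,.263,.02);f=F()-f0;fd=f@D
    if fd>1.5 or np.linalg.norm(f)>3: print("r %.4f fd %.1f"%(r,fd),f.round(1), arm.read_tool_pos().round(4) if hasattr(arm.read_tool_pos(),'round') else arm.read_tool_pos())
    if fd>7 : break
arm.pause(.6);f=F(10)-f0;st("press");print(f.round(2),f@D)
E
```

```text
r 0.0484 fd 2.8 [-2.9 -0.4  0.9] [0.5659 0.0897 0.2629]
r 0.0477 fd 3.8 [-3.7  0.6  2.3] [0.566  0.0898 0.2629]
r 0.0470 fd 6.3 [-6.3 -0.1  4.3] [0.5662 0.0898 0.2628]
r 0.0463 fd 7.3 [-7.3  0.1  4.1] [0.5663 0.0898 0.2628]
press t35.9 p [0.5663 0.0898 0.2628] F [-8.   0.6  1. ] op 0.504
[-7.67  0.73  3.26] 7.700417646397889
```

Contact is felt at bar y≈0.0488, so the collar face is at about 0.0425, and it was held at about 7.7 N. I'll back off 1.2 mm and lower it into the seat.

```bash
python3 - <<'E'
from h import *
r=.0500;at(r,.263,.02);arm.pause(.2);f0=F(10);st("off");print(f0.round(2))
z=.263
for z in np.r_[np.arange(.261,.2539,-.002),np.arange(.253,.2439,-.0007)]:
    at(r,z,.02);f=F()-f0;print("z %.4f"%z,f.round(1))
    if np.linalg.norm(f)>4 : break
st("seat?")
a=snapshot("scene");b=snapshot("top")
cv2.imwrite("pics/c6.png",np.hstack([cv2.resize(a[180:280,210:310],(500,500),interpolation=cv2.INTER_CUBIC),cv2.resize(b[150:250,210:270],(300,500),interpolation=cv2.INTER_CUBIC)]))
E
```

```text
off t36.5 p [0.5655 0.0895 0.2631] F [-0.5 -0.1 -2.4] op 0.507
[-0.49 -0.09 -2.37]
z 0.2610 [-0.1 -0.1  0.1]
z 0.2590 [ 0.3 -0.4 -0.1]
z 0.2570 [ 0.5  0.8 -0.1]
z 0.2550 [ 0.5 -0.8  0.4]
z 0.2530 [-0.3  0.6  0.5]
z 0.2523 [ 0.6 -0.3  1.2]
z 0.2516 [-1.3 -0.8  6.7]
seat? t38.2 p [0.5649 0.0899 0.2523] F [-1.8 -0.9  4.3] op 0.507
```

View pics/c6.png

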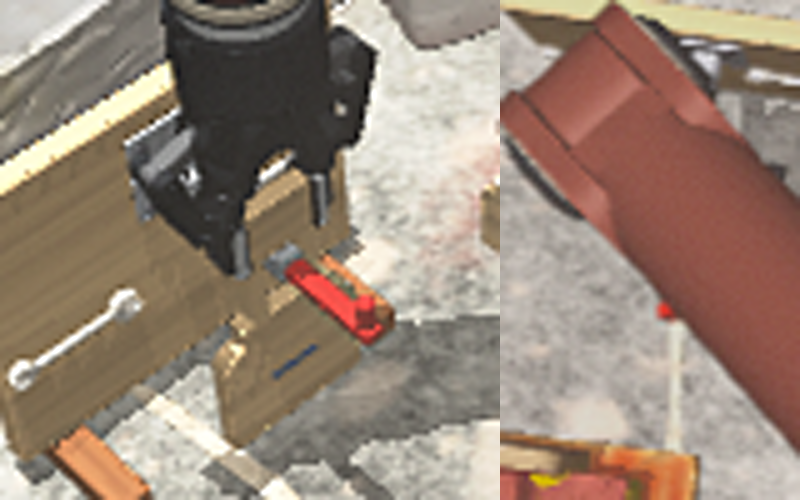

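Crop-left shows the bar through the window and the template seated behind the ridge; it bore at TCP z≈0.252, which is exactly the seat height. I'll release and withdraw upward.

```bash
python3 - <<'E'
from h import *
at(.0500,.252,.02);st("relax")
arm.move_gripper(.56);arm.pause(.2);st("loose")
arm.move_gripper(.8);st("open")
at(.0500,.36,.1);st("up")
arm.movep([.4545,-.243,.36],q(TH));arm.pause(.8);st("away")
a=snapshot("scene");b=snapshot("top")
cv2.imwrite("pics/c7.png",np.hstack([cv2.resize(a[180:280,210:310],(500,500),interpolation=cv2.INTER_CUBIC),cv2.resize(b[150:250,210:270],(300,500),interpolation=cv2.INTER_CUBIC)]))
E
```

```text
relax t38.5 p [0.5649 0.0899 0.2523] F [-1.1 -2.   4.4] op 0.506
loose t39.0 p [0.5648 0.0898 0.2517] F [-0.1  0.   0.6] op 0.555
open t39.3 p [0.5648 0.0898 0.252 ] F [ 0.4 -0.  -0.4] op 0.801
up t40.5 p [0.5646 0.0895 0.3592] F [ 0.3  0.4 -0.1] op 0.800
away t42.7 p [ 0.4545 -0.243   0.36  ] F [-0.6 -0.8  0.2] op 0.801
```

View pics/c7.png

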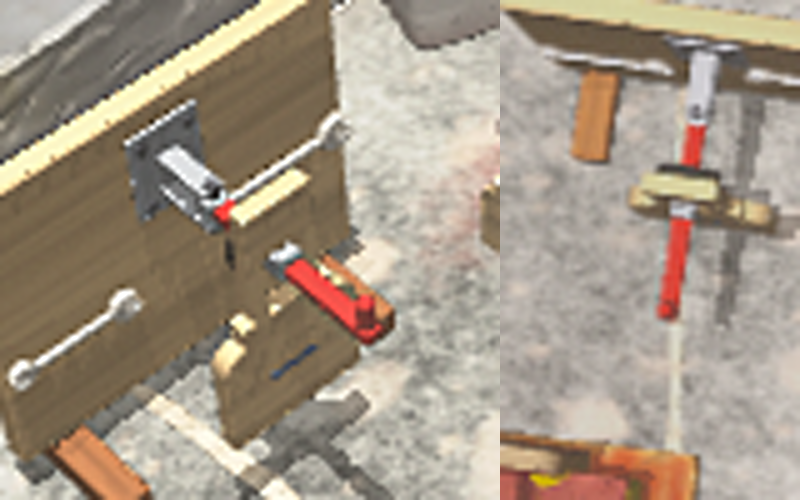

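The template hangs square and upright between the collar and the ridge (crop-left tab (270,200), ridge (285,253)), and the hook is still fully out. Handing in.

```bash
python3 -c "
from station import ticket
print(ticket.finish_job())"
```

```text
the job is handed in; nothing more can be done
None
```

The job is handed in at about 43 s, no verdict returned: the hook is out at its stop, and the template, held against the collar at about 7.7 N while raised, now hangs by itself in the seat; the arm went nowhere near the cup or jar.

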